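Fit the vial block in the warming shaker, load the vials, hook the lid shut and start it

ROBOT

A 6-joint arm with a two-finger parallel gripper is mounted at the origin on the work surface. World frame = base frame: x ahead of the robot, y to its left, z up, the work surface at z = 0. Lengths are in mm, angles in degrees, forces in N, time in s.
With the tool pointing down it reaches from about 300 to 850 mm from the base axis. Payload 4.2 kg.
Tool frame: the origin (TCP) lies between the finger pads; the fingertips stand 8 mm ahead of it and the grasp point (between the pads) lies 11 mm behind it (arm.tip_reach is the distance from the TCP to the fingertips, in mm); z points along the fingers, y is the line along which they close (so a half turn about z gives the same grasp; the last joint's range is limited). The gripper opens to 91 mm and grips with 3 to 60 N. Pads are 32 mm wide; open, the fingers measure 118 mm over their backs; the gripper's body (76 mm by 178 mm) begins 60 mm behind the grasp point.
Start: joints at [-75.917, 18.312, 89.639, -0, 72.044, -1.146], TCP at [151.044, -554.823, 221.976] pointing down, gripper open.
Joint ranges: [-177.97, 177.97], [-48.28, 115.42], [12.27, 149.76], [-77.06, 257.06], [2.81, 150.46], [-146.56, 146.56]. Speed limits (degrees/s): [147.25, 147.25, 180, 180, 180, 180].

INTERFACE

Orientations are given as [roll, pitch, yaw] about the fixed x, y, z axes, in that order (R = Rz(yaw) Ry(pitch) Rx(roll)).
In Python, from cell import arm gives the robot as it stands. Calls block until the motion is done:
- arm.movep(position, orientation): joint-space move of the TCP to a pose.
- arm.move_straight(position, speed=150, rotation=None): straight line of the TCP; rotation=None keeps the orientation; speed is the mean speed in mm/s.
- arm.movej(angles): joint-space move.
- arm.open() and arm.grab(squeeze=None): open the fingers fully, or close them until they stop; squeeze is the grip in N (None keeps the last).
- arm.dwell(seconds).
- arm.ik(position, orientation): joint angles nearest the present ones, or None.
- arm.sense(): the state.
- arm.capture(name): name is "scene" or "side" or "wrist"; returns the picture (400x640x3 uint8, red, green, blue); there is no depth.
- arm.camera_params(name): a dict with "fx", "fy", "cx", "cy" (pixels), "R" (3x3) and "t" (3): a world point X has camera coordinates R X + t. Camera axes: x right, y down, z forward; pixel columns grow to the right and rows downward; lengths in mm; the calibration is good to about 2 mm. A picture is of the moment at which its call begins: read the wrist's pose just before it. camera_params takes no time and is no camera call; for the wrist camera it gives the pose at the moment of the call.
A pose or a line that the arm cannot do raises arm.PlanningError and nothing moves.
- arm.hand_in(): hands the job in; it is judged then, once.
Trained networks look in the newest picture that a camera, given by its name, has taken for a name from the list of things; names that differ only in an ending like _2 or _b are one class to them, and where a whole thing is asked for, a point or a joint stands for the part that bears it (a point fixed in the world has none). Each returns a list of dicts, best first, with "p" (0 to 1); they miss things now and then, are a little off and sometimes report something else, mostly with a low value. They report only what shows in the picture. A call takes as long as a camera call.
- arm.masks_of(camera, query): "region" (400x640 bool, what is visible of it) and "at" ([row, column] in pixels, amid what is visible of it).
- arm.mark_of(camera, query): "at" ([row, column] in pixels: a listed point, or the origin of a listed thing).
The state is a dict: "time_s": time; "joint_pos": joint angles; "joint_velocities": joint speeds; "effort": joint torques, N m; "tool_pos": TCP position; "ee_rot": TCP orientation; "wrist_force": force on the tool from outside, world axes, zero at the start; "wrist_torque": the same for the moment, N m; "finger_gap": finger opening in mm; "finger_force": force on a finger pad.
Only numpy, scipy, OpenCV 4.12 (cv2) and the standard library are available. Lean on these libraries where they do the work, as an engineer would, in place of code of your own. Each camera call takes 0.05 s, during which the arm holds its last target. There are 200 camera calls.

TASK

Set up a run on the warming shaker: first fit the aluminium vial block squarely in the chamber, feeling about until its four studs drop into the platform's blind sockets and it sits fully down. Then stand every vial from the steel tray fully down in a well of its own and put on the lid: hook its tongue under the ledge along the rear rim and swing the front edge down until it lies flat and shut. With the lid shut, press the start button on the console right down and let go; leave the other things on the bench where they are.

Things in the scene. Friction and masses are not known exactly. Their poses are not given: they have to be found in the camera images.
- shaker: White warming shaker, fixed, 240 mm wide (y), 158 mm high. Origin: under the chamber's middle, at bench level; x points to its rear, z up. Open-topped chamber, 170 (x) by 206 (y) mm inside, outer walls to x = +-105 mm, rim 143 mm above the bench; in front of it a console 200 mm wide, 100 mm high, to x = -150 mm. On the rim, 5 mm high: a front stop, inner face at x = -101 mm, side fences, inner faces at y = +-116 mm.
- start (a joint): The start button's travel, in m: 0 released, 0.006 fully pressed. It springs back; fully down takes 5 N.
- start_top (a point): Middle of the top of the start button, a black round button, 22 mm in diameter, on top of the console in front of the chamber, pressed straight down.
- ledge (a point): Middle of the front edge of the grey ledge along the shaker's rear rim (240 mm long), at the ledge's underside, 9 mm above the rim (152 mm above the bench); axes as the shaker. Below it is a slot 9 mm high and 16 mm deep (to x = +16 mm from here), open to the front, for the lid's tongue; the rim under it begins at x = +6 mm from here.
- deck (a point): Middle of the shaker's chamber at the height of the platform's flat top (69 mm above the bench, 74 mm below the rim); axes as the shaker. The grey platform (126 by 192 mm) parks anywhere in its orbit: it is shifted by an unknown amount, up to 5 mm in x and in y, never turned. From the platform's centre its four blind sockets lie at x +-18, y +-74 mm: 11.6 mm in diameter, 9.5 mm deep.
- block_c (a point): Aluminium vial block, 56 (x) by 186 (y) by 36 (z) mm, about 0.7 kg. Point: its centre, half-way up the 36 mm; axes along its edges, z up. Under it stand four studs at x +-18, y +-74 mm: 10 mm in diameter, 8 mm long, foot chamfered by 1.5 mm. The point is 26 mm above what the studs stand on, and 18 mm above the platform once they are in. It fits either way round.
- block: The same block; origin between the feet of its studs, 26 mm below point block_c. Five open wells in a row in its top, at y = -70, -35, 0, +35 and +70 mm, 30.6 mm in diameter, 28 mm deep, their floor 10 mm below point block_c. The block starts standing on its studs in the steel tray.
- lid_grip (a point): Cream lid: flat panel 175 (x) by 224 (y) by 6 mm, about 0.25 kg, with a grey upright grip rib on top, 12 (x) by 90 (y) mm, from 6 to 38 mm above the underside. Point: middle of rib and panel, 28 mm above the underside; x points to the tongue edge, z up. Shut, this point is 11 mm nearer the front than the chamber's middle, 102 mm above point deck (3 mm play to front, 4 to rear and sides).
- lid: The same lid; origin at the middle of the panel's underside. Panel's front edge at x = -87.5 mm, rear edge at x = +87.5 mm; from there a tongue, 190 mm wide and 4 mm thick, flush with the underside, runs on to its tip at x = +101.5 mm. Starts flat on the bench.
- tray: Low steel kit tray, fixed, 190 (x) by 250 (y) mm, rim 12 mm high, floor 3 mm thick. Origin: centre of its underside. It holds the block (+x half) and the vials (a row in the -x half).
- sealer_c (a point): Bystander: cream handheld tube sealer pack, 70 by 120 by 36 mm, lying on the bench beyond the shaker. Point: its centre.
- spray_c (a point): Bystander: white bottle, 56 mm in diameter, 120 mm high. Point: half-way up.
- tipbox_c (a point): Bystander: pipette-tip box with clear top, 82 by 117 by 52 mm. Point: half-way up.
- vial1_c (a point): Amber glass vial with white screw cap, about 35 g, loose, standing on the steel tray (some of the five may be absent): body 28 mm in diameter, total height 56 mm, the top 15 mm being the cap, 29 mm in diameter. Point: on its axis, half-way up (28 mm).
- vial2_c (a point): Another vial like vial1.
- vial3_c (a point): Another vial like vial1.
- vial4_c (a point): Another vial like vial1.
- vial5_c (a point): Another vial like vial1.

How it is judged:
By the outcome, as a careful person would: the job done as asked, in the order asked, and still so for the second after the job is handed in, with the robot touching nothing.
Of vial1, vial2, vial3, vial4, vial5 only 3 to 5 are there at a start; the rules pass over those that are not, and their reading is None.
At some moment in a run one of lid, block may be knocked a few centimetres aside while the robot is not near it.
It also fails if it takes over 210 s, if anything falls off the work surface, if the arm or the gripper's body presses on something with over 40 N, if the wrist force passes 120 N, or if a joint passes its speed limit or range.

## Working session

There is one attempt and no reset: what is moved stays moved. The work goes in short steps, each a Python script; the robot and the scene stay as the last script left them, time stands still between calls to the robot, and variables do not carry over. Pictures are saved under pics/ and viewed, at most 14 in all, crops included, and the job is handed in when it is done.

```bash
ls; mkdir -p pics
python3 - <<'E'
from cell import arm
import cv2
s=arm.sense();print(s)
for c in("scene","side"):
    im=arm.capture(c);cv2.imwrite(f"pics/{c}0.png",im[:,:,::-1]);p=arm.camera_params(c);print(c,{k:(v.tolist() if hasattr(v,'tolist') else v) for k,v in p.items()})
    for q in["shaker","start_top","ledge","deck","block_c","lid_grip","lid","tray","sealer_c","spray_c","tipbox_c","vial1_c"]:
        print(q,[(round(d["p"],2),[round(float(x),1) for x in d["at"]]) for d in arm.mark_of(c,q)][:6])
E
```

```text
pics
{'time_s': 0.0, 'joint_pos': array([-7.59179091e+01,  1.83518944e+01,  8.97070399e+01,  1.63430823e-03,
        7.20437848e+01, -1.14624157e+00]), 'joint_velocities': array([ 0.08322199, -0.02794885,  0.01283624,  0.07012887,  0.02437366,
       -0.05294811]), 'effort': array([ 3.87509510e-05, -4.12458086e+01, -2.31969559e+01,  7.24529405e-02,
        4.58184828e-02, -1.50873384e-04]), 'tool_pos': array([ 150.91844811, -554.32637578,  221.11343834]), 'ee_rot': array([-1.79897333e+02, -3.60831690e-03,  1.52278240e+01]), 'wrist_force': array([-0.7731347 , -0.18631461, -0.02729675]), 'wrist_torque': array([ 0.00860074,  0.04463625, -0.01502753]), 'finger_force': 0.0, 'finger_gap': 91.54242326788064}
scene {'fx': 464.2971831042307, 'fy': 464.2971831042307, 'cx': 324.0741475754634, 'cy': 196.77935850068843, 'R': [[-0.2310768812500765, 0.9728295177207642, 0.014359819042155672], [0.70424815778449, 0.17742756810642923, -0.6874256253101065], [-0.6712957673104238, -0.14873529348148626, -0.7261128047790412]], 't': [123.29598493065768, -369.88854676211236, 1716.7138498186525]}
shaker [(0.96
[... 682 characters left out ...]
33483135437483, -0.8685650451590404], [0.4154687711334113, 0.7629121941240891, -0.49532886476528054]], 't': [-547.803330659664, 269.94040772589443, 1180.6968894641893]}
shaker [(0.73, [237.7, 303.5])]
start_top [(0.61, [199.3, 349.4]), (0.59, [210.5, 259.1])]
ledge [(0.83, [182.2, 323.3])]
deck [(0.64, [211.4, 304.8]), (0.64, [210.5, 258.2])]
block_c [(0.67, [306.4, 382.4]), (0.62, [296.8, 385.4])]
lid_grip [(0.78, [184.8, 255.1])]
lid [(0.75, [191.1, 257.7])]
tray [(0.59, [314.3, 366.4])]
sealer_c [(0.67, [280.0, 329.5]), (0.45, [203.1, 351.7])]
spray_c [(0.71, [237.8, 398.4])]
tipbox_c [(0.81, [223.0, 375.1]), (0.54, [315.3, 369.1])]
vial1_c [(0.79, [333.8, 365.9]), (0.63, [207.9, 262.4])]
```

Run:
```python
import cv2,numpy as np
a=cv2.imread("pics/scene0.png")[110:320,150:520];b=cv2.imread("pics/side0.png")[130:380,200:470]
cv2.imwrite("pics/scene0z.png",cv2.resize(a,None,fx=2.1,fy=2.1,interpolation=cv2.INTER_CUBIC));cv2.imwrite("pics/side0z.png",cv2.resize(b,None,fx=2.3,fy=2.3,interpolation=cv2.INTER_CUBIC))
```

```text
(no output)
```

View pics/scene0z.png

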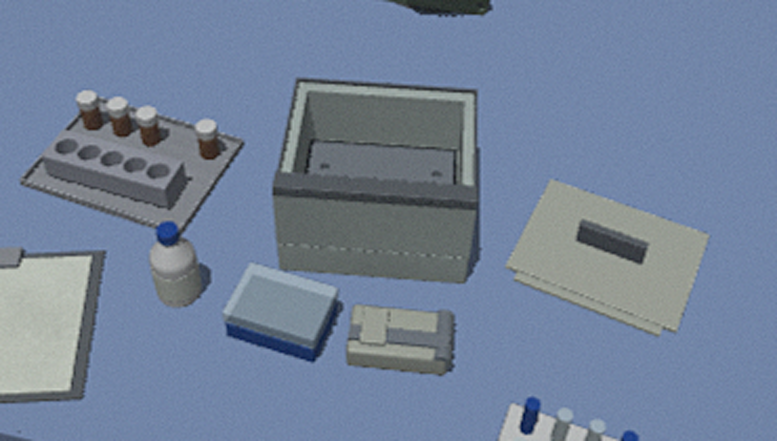

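View pics/side0z.png

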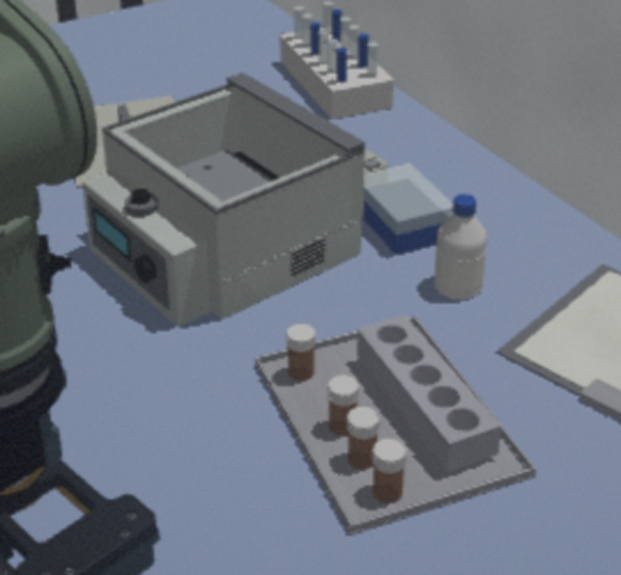

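Scene picture: the tray with 4 vials (full-image pixels around (192..250, 155..175)) and the block on the left, the shaker in the middle, and the lid on the right with its tongue facing away from the robot. The side picture agrees: the start button is near (261,218) and the ledge is at the back. Next I'll compute rough positions and look from the wrist.

```bash
cat > h.py <<'E'
from cell import arm
import cv2,numpy as np
from math import *
def w(P,rc,z):
    "pixel [row,col] -> world point on plane z"
    d=np.linalg.inv(P["R"])@np.array([(rc[1]-P["cx"])/P["fx"],(rc[0]-P["cy"])/P["fy"],1.])
    c=-np.array(P["R"]).T@np.array(P["t"]); return c+d*(z-c[2])/d[2]
def px(P,X):
    c=np.array(P["R"])@np.array(X)+np.array(P["t"]); return np.array([P["cy"]+P["fy"]*c[1]/c[2],P["cx"]+P["fx"]*c[0]/c[2]])
def shot(cam,name=None):
    P=arm.camera_params(cam);im=arm.capture(cam)
    if name:cv2.imwrite(f"pics/{name}.png",im[:,:,::-1])
    return P,im
def F(): return arm.sense()["wrist_force"]
def T(): return arm.sense()["tool_pos"]
E
python3 - <<'E'
from h import *
np.set_printoptions(precision=1,suppress=True)
P=arm.camera_params("scene");S=arm.camera_params("side")
print("shaker",w(P,[213.6,327.2],0))
print("ledge",w(S,[182.2,323.3],152),"start",w(S,[210.5,259.1],106),w(S,[217,261],106))
print("block",w(P,[187,204.9],29),w(S,[296.8,385.4],29),w(S,[306.4,382.4],29))
print("lid",w(P,[224.5,445.1],28),w(S,[184.8,255.1],28),"tray",w(P,[189.2,212],0),w(S,[314.3,366.4],0))
print("spray",w(P,[235.6,229.4],60),"tip",w(P,[260,284],26),"seal",w(P,[272,339],18),"vial",w(S,[333.8,365.9],31))
# rim corners in scene zoom (x,y)/2.1+offset
for u,v in[(275,190),(477,197),(297,80),(477,90)]:print("corner",w(P,[v/2.1+110,u/2.1+150],158 if v>150 else 148))
# lid corners
for u,v in[(555,181),(708,235),(680,328),(510,267)]:print("lidc",w(P,[v/2.1+110,u/2.1+150],6))
W=arm.camera_params("wrist");print("wrist cam c",-W["R"].T@W["t"],W["R"],W["fx"],T())
E
```

```text
shaker [587.5  21.9   0. ]
ledge [656.1  27.1 152. ] start [469.9  50.  106. ] [461.1  16.9 106. ]
block [ 598.9 -339.6   29. ] [ 615.3 -334.    29. ] [ 590.5 -357.1   29. ]
lid [572.1 346.6  28. ] [568.4 328.6  28. ] tray [ 576.9 -331.8   -0. ] [ 563.4 -334.7    0. ]
spray [ 772.6 -192.1   60. ] tip [788.8 -44.   26. ] seal [785.4  97.9  18. ] vial [ 510.4 -410.6   31. ]
corner [709.7 -68.9 158. ]
corner [663.1 161.5 158. ]
corner [ 503.9 -102.2  148. ]
corner [464.9 131.6 148. ]
lidc [464.2 255.6   6. ]
lidc [514. 464.   6.]
lidc [676.4 429.8   6. ]
lidc [632.1 214.6   6. ]
wrist cam c [ 215.5 -536.4  384.2] [[ 0.3 -1.  -0. ]
 [-0.9 -0.3  0.2]
 [-0.2 -0.1 -1. ]] 317.7614465250786 [ 151.  -554.8  222. ]
```

Run:
```python
from h import *
np.set_printoptions(precision=1,suppress=True)
arm.movep([480,-330,300],[180,0,0]);arm.dwell(.3)
P,im=shot("wrist","w_tray");print(T())
for q in["block_c","tray","vial1_c"]:
    for d in arm.mark_of("wrist",q)[:6]:print(q,round(d["p"],2),d["at"],w(P,d["at"],{"block_c":29,"tray":0,"vial1_c":31}[q]))
arm.movep([480,10,380],[180,0,0]);arm.dwell(.3)
P,im=shot("wrist","w_shaker");print(T())
for q in["ledge","deck","start_top"]:
    for d in arm.mark_of("wrist",q)[:3]:print(q,round(d["p"],2),d["at"],w(P,d["at"],{"ledge":152,"deck":69,"start_top":106}[q]))
arm.movep([480,340,300],[180,0,0]);arm.dwell(.3)
P,im=shot("wrist","w_lid");print(T())
for q in["lid","lid_grip"]:
    for d in arm.mark_of("wrist",q)[:3]:print(q,round(d["p"],2),d["at"],w(P,d["at"],{"lid":0,"lid_grip":28}[q]))
print(arm.sense()["time_s"])
```

```text
[ 479.7 -330.4  299.9]
block_c 0.92 [72.5, 328.1] [ 610.3 -342.    29. ]
block_c 0.88 [78.1, 324.8] [ 603.6 -337.9   29. ]
tray 0.65 [107.0, 316.8] [ 569.6 -327.4    0. ]
vial1_c 0.55 [146.4, 384.9] [ 517.4 -418.5   31. ]
[480.1   9.5 379.8]
ledge 0.82 [16.1, 293.0] [662.7  38.1 152. ]
start_top 0.47 [191.8, 320.0] [454.9   8.2 106. ]
[480.3 339.4 300.3]
lid 0.6 [109.7, 319.3] [567.1 339.    0. ]
lid_grip 0.8 [105.1, 320.4] [571.6 337.6  28. ]
6.85
```

View pics/w_tray.png

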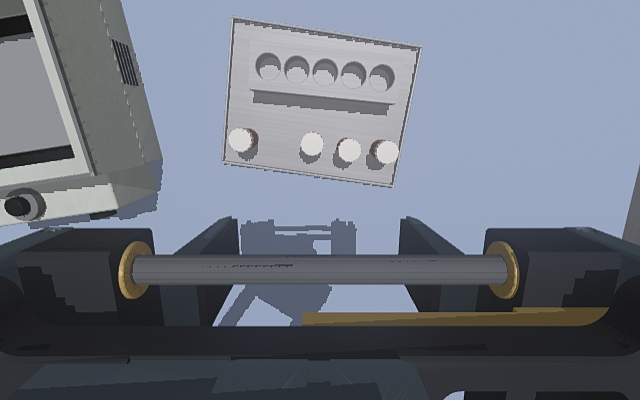

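View pics/w_shaker.png

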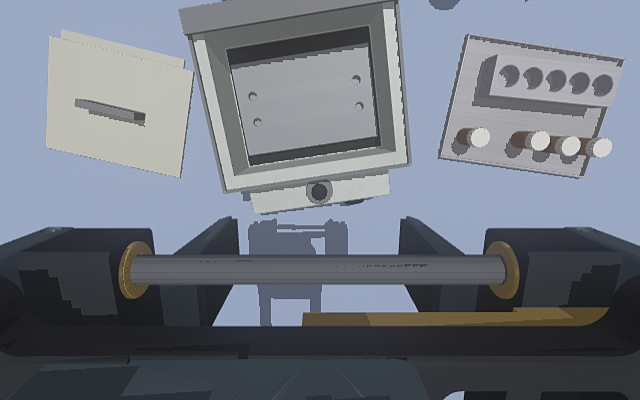

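View pics/w_lid.png

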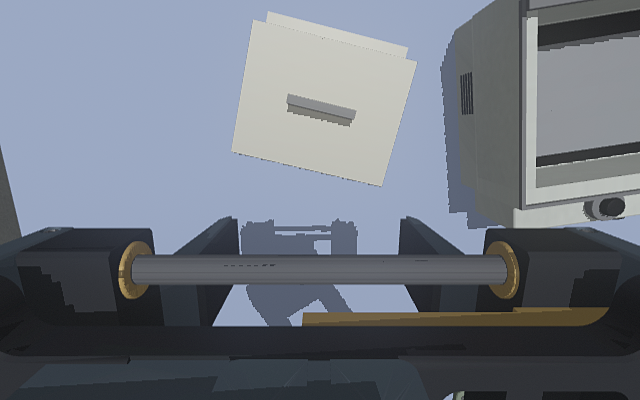

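The wrist views are sharp:
- **Tray:** wells run along (268,67)→(381,78), with vials at (241,140), (313,143), (348,149) and (385,151).
- **Shaker:** sockets are at (252,97), (257,122), (356,79) and (359,106), and the button at (319,191).
- **Lid:** the tongue is at the far edge.

Next I'll take closer views of the tray and the chamber, aligned with each.

Run:
```python
from h import *
np.set_printoptions(precision=1,suppress=True)
import pickle
out={}
def view(c,yaw,z,name,d):
    y=radians(yaw);arm.movep([c[0]-d*cos(y),c[1]-d*sin(y),z],[180,0,yaw]);arm.dwell(.4)
    P,im=shot("wrist",name);out[name]=P
view([585,20],11,250,"c_deck",135)
view([570,-335],-9,190,"c_tray",135)
for q in["block","vial1"]:
    for d in arm.masks_of("wrist",q)[:6]:
        r=d["region"];print(q,round(d["p"],2),d["at"],r.sum());out.setdefault(q,[]).append((d["p"],r))
pickle.dump(out,open("v.pkl","wb"))
a=cv2.imread("pics/c_deck.png")[0:230,150:500];b=cv2.imread("pics/c_tray.png")[0:230,150:500]
cv2.imwrite("pics/m1.png",np.vstack([cv2.resize(i,(457,300),interpolation=cv2.INTER_CUBIC) for i in(a,b)]))
print(arm.sense()["time_s"])
```

```text
block 0.97 [20.3, 312.6] 9002Traceback (most recent call last):
  File "<stdin>", line 11, in <module>
ValueError: it knows: block, deck, ledge, lid, lid_grip, sealer, shaker, spray, start, start_top, tipbox, tray, vial1, vial2, vial3, vial4, vial5
```

Run:
```python
from h import *
np.set_printoptions(precision=1,suppress=True)
import pickle
out={}
y=radians(-9);arm.movep([590-115*cos(y),-340-115*sin(y),200],[180,0,-9]);arm.dwell(.4)
P,im=shot("wrist","c_tray");out["c_tray"]=P
d=arm.masks_of("wrist","block")[0];print(d["p"],d["at"]);out["block"]=d["region"]
try:
  for d in arm.masks_of("wrist","vial1_c"):print(d["p"],d["at"],d["region"].sum())
except ValueError as e:print(e)
arm.movep([585-135*cos(.192),20-135*sin(.192),250],[180,0,11]);arm.dwell(.4)
P,im=shot("wrist","c_deck");out["c_deck"]=P
pickle.dump(out,open("v.pkl","wb"))
a=cv2.imread("pics/c_deck.png")[0:230,150:500];b=cv2.imread("pics/c_tray.png")[0:230,150:500]
cv2.imwrite("pics/m1.png",np.vstack([cv2.resize(i,(457,300),interpolation=cv2.INTER_CUBIC) for i in(a,b)]))
print(arm.sense()["time_s"])
```

```text
0.94 [46.6, 317.2]
0.87 [139.2, 408.0] 1065
0.43 [144.6, 361.4] 840
12.825
```

View pics/m1.png

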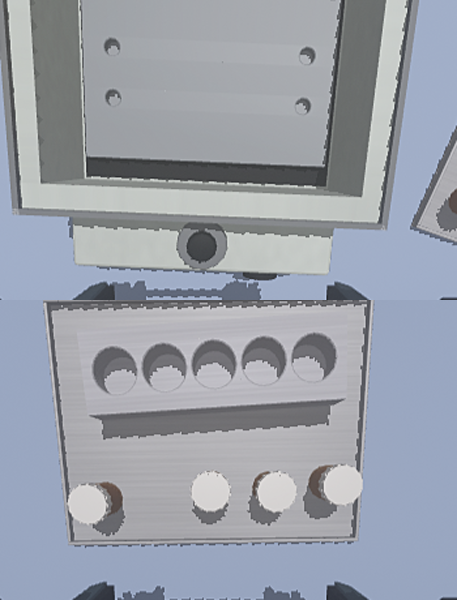

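The zoomed crops are clear: four sockets, the round button, five wells and four white caps. I'll extract these precisely.

```bash
cat >> h.py <<'E'
def circ(im,rc,half,kind):
    "enclosing circle of the dark (or white) blob about rc -> [row,col],radius,contrast"
    g=cv2.cvtColor(im,cv2.COLOR_RGB2GRAY);r,c=int(rc[0]),int(rc[1]);r0,c0=max(r-half,0),max(c-half,0)
    s=cv2.resize(g[r0:r+half+1,c0:c+half+1],None,fx=4,fy=4,interpolation=cv2.INTER_CUBIC)
    if kind=="white":m=(s>205).astype(np.uint8)
    else:m=(s<np.median(s)-22).astype(np.uint8) if kind=="dark" else None
    n,l,st,ce=cv2.connectedComponentsWithStats(m)
    k=1+np.argmax(st[1:,4]);p=np.argwhere(l==k)[:,::-1].astype(np.float32)
    (x,y),rad=cv2.minEnclosingCircle(p);return [r0+(y+.5)/4-.5,c0+(x+.5)/4-.5],rad/4
def fit2(model,pts):
    "rigid 2D fit: yaw(deg), centre, residuals"
    m=np.array(model,float);q=np.array(pts,float)[:,:2];mc,qc=m.mean(0),q.mean(0);A=(m-mc).T@(q-qc)
    a=atan2(A[0,1]-A[1,0],A[0,0]+A[1,1]);R=np.array([[cos(a),-sin(a)],[sin(a),cos(a)]])
    return degrees(a),qc-R@mc,(q-((m-mc)@R.T+qc))
E
python3 - <<'E'
from h import *
import pickle
np.set_printoptions(precision=2,suppress=True)
V=pickle.load(open("v.pkl","rb"))
D=cv2.imread("pics/c_deck.png")[:,:,::-1].copy();Tm=cv2.imread("pics/c_tray.png")[:,:,::-1].copy()
z=lambda u,v:(v/(300/230),150+u/(457/350))
so=[]
for u,v in[(112,47),(307,56),(113,98),(303,106)]:
    c,r=circ(D,z(u,v),9,"dark");so.append(w(V["c_deck"],c,69));print("sock",np.array(c),r,so[-1],"r_mm",r*.98)
print(fit2([(18,74),(18,-74),(-18,74),(-18,-74)],so))
c,r=circ(D,z(202,246),16,"dark");print("button",c,r,w(V["c_deck"],c,106))
we=[]
for u,v in[(115,370),(164,367),(214,364),(264,360),(314,357)]:
    c,r=circ(Tm,z(u,v-300),22,"dark");we.append(w(V["c_tray"],c,47));print("well",np.array(c),r,we[-1])
print(fit2([(0,70),(0,35),(0,0),(0,-35),(0,-70)],we))
for u,v in[(87,503),(211,491),(276,491),(342,485)]:
    c,r=circ(Tm,z(u,v-300),22,"white");print("cap",np.array(c),r,w(V["c_tray"],c,57))
m=V["block"];pts=np.argwhere(m)
b=cv2.minAreaRect(np.array([w(V["c_tray"],p,47)[:2] for p in pts[::3]],np.float32));print("block mask",b)
E
```

```text
sock [ 35.02 235.35] 6.937763214111328 [586.23 103.93  69.  ] r_mm 6.799007949829101
sock [ 42.25 385.38] 7.036758899688721 [607.86 -42.5   69.  ] r_mm 6.896023721694946
sock [ 74.2 236. ] 6.527854919433594 [550.49  98.67  69.  ] r_mm 6.397297821044922
sock [ 80.76 381.94] 6.5219340324401855 [572.38 -47.65  69.  ] r_mm 6.391495351791382
(8.447967075383742, array([579.24,  28.11]), array([[ 0.05, -0.03],
       [-0.06, -0.06],
       [-0.07,  0.  ],
       [ 0.07,  0.08]]))
button [188.875, 303.75] 12.357335090637207 [454.89  10.01 106.  ]
well [ 53.34 236.4 ] 18.421812057495117 [ 615.85 -267.29   47.  ]
well [ 50.7  275.23] 18.45207405090332 [ 612.46 -302.81   47.  ]
well [ 47.94 313.7 ] 18.340564727783203 [ 609.22 -337.89   47.  ]
well [ 45.52 352.16] 18.46040153503418 [ 605.71 -372.8    47.  ]
well [ 43.12 390.75] 18.78054428100586 [ 602.18 -407.69   47.  ]
(-5.553520042600211, array([ 609.08, -337.69]), array([[-0.  ,  0.74],
       [-0.01,  0.05],
       [ 0.13, -0.2 ],
       [ 0.01, -0.27],
       [-0.13, -0.32]]))
cap [155.87 215.96] 15.532455444335938 [ 528.27 -230.32   57.  ]
cap [145.99 310.94] 15.752059936523438 [ 523.19 -321.38   57.  ]
cap [146.17 360.82] 15.87661361694336 [ 515.61 -368.04   57.  ]
cap [141.03 412.46] 15.685785293579102 [ 512.69 -416.77   57.  ]
block mask ((606.5332641601562, -337.2273254394531), (185.3848419189453, 59.742820739746094), 84.45442199707031)
```

Run:
```python
from h import *
np.set_printoptions(precision=2,suppress=True)
b=[609.1,-337.7];psi=84.45
arm.movep([*b,150],[180,0,psi]);P,im=shot("wrist")
d=arm.mark_of("wrist","block_c");print([(x["p"],w(P,x["at"],29)) for x in d[:2]])
arm.move_straight([*b,35],120);print(T());f0=F()
arm.grab(50);s=arm.sense();print(s["finger_gap"],s["finger_force"],T(),F()-f0)
arm.move_straight([*b,70],80);s=arm.sense();print(s["finger_gap"],F()-f0,s["wrist_torque"])
arm.move_straight([*b,260],200)
arm.movep([579.2,28.1,260],[180,0,98.45]);s=arm.sense();print(s["finger_gap"],F()-f0,s["wrist_torque"],T(),s["ee_rot"],s["time_s"])
shot("wrist","held")
```

```text
[(0.89, array([ 613.27, -336.8 ,   29.  ])), (0.77, array([ 606.64, -332.09,   29.  ]))]
[ 609.73 -338.05   36.01]
55.6262666957816 50.00023663043976 [ 609.02 -337.69   35.13] [0.33 1.09 1.21]
55.493783346236924 [ 0.63 -0.13 -7.18] [-0.01 -0.07 -0.02]
55.71547570397931 [-0.51 -0.07 -6.53] [ 0.01 -0.12 -0.02] [579.69  26.98 259.99] [179.98   0.05  98.38] 19.2917
```

View pics/held.png

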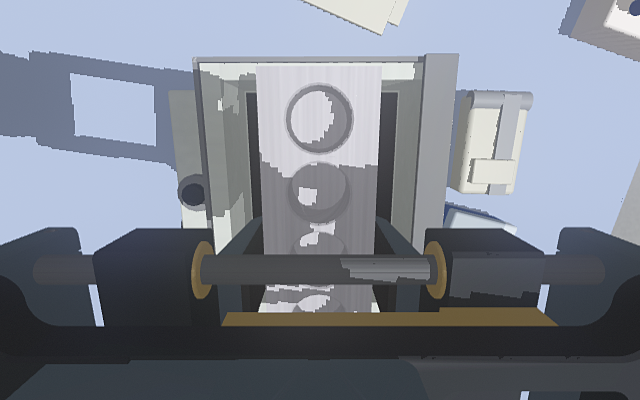

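The block is held squarely, with well +y at (319,118), and hangs centred over the chamber. Now I'll lower it and feel for the sockets.

Run:
```python
from h import *
np.set_printoptions(precision=2,suppress=True)
p=np.array([579.2,28.1]);a=radians(8.45);ux=np.array([cos(a),sin(a)]);uy=np.array([-sin(a),cos(a)])
P=arm.camera_params("wrist");e=w(P,[118,319],272)[:2]-p;print("held well +y, block axes:",e@ux,e@uy)
f0=np.mean([F() for _ in range(3)],0)
arm.move_straight([*p,108],120);print(T(),F()-f0)
z=104;t0=arm.sense()["time_s"]
while z>=91:
    arm.move_straight([*p,z],20);f=F()-f0;print(z,T(),f)
    if f[2]>12:break
    z-=1
print(arm.sense()["time_s"]-t0)
```

```text
held well +y, block axes: 0.41962205470504016 69.53695463880449
[579.87  28.11 108.84] [-0.28  0.73  0.1 ]
104 [579.09  28.12 103.95] [-1.03  0.75 -0.82]
103 [579.17  28.11 102.96] [-0.46  0.5   0.76]
102 [579.14  28.12 101.92] [-0.04  0.68 -0.89]
101 [579.15  28.09 100.9 ] [-0.34  0.87 -0.15]
100 [579.12  28.1   99.9 ] [ 0.25  1.   -0.04]
99 [579.13  28.12  98.92] [-0.05  0.47 -0.74]
98 [579.13  28.11  97.91] [-0.58  0.15  0.06]
97 [579.13  28.11  96.92] [-0.56  1.22  0.98]
96 [579.13  28.1   95.9 ] [ 0.11  0.43 -1.36]
95 [579.12  28.09  94.93] [-1.55 -0.11  0.  ]
94 [579.14  28.09  93.91] [ 0.07  0.69 -0.18]
93 [579.42  28.11  93.15] [-0.97  0.4   1.57]
92 [579.42  28.11  93.12] [-2.5   0.92 11.76]
91 [579.45  28.12  93.13] [-2.96 -0.19 16.54]
3.6000000000000014
```

It dropped in on the first try: free travel down to 93.1, then firm contact. I'll release it, check, and move the first vial.

```bash
cat > v.py <<'E'
from h import *
np.set_printoptions(precision=2,suppress=True)
p=np.array([579.2,28.1]);a=radians(8.45);ux=np.array([cos(a),sin(a)]);uy=np.array([-sin(a),cos(a)])
def pick(c,z=46):
    arm.movep([*c,130],[180,0,84.45]);arm.move_straight([*c,z],120);arm.grab(15);s=arm.sense();print("gap",s["finger_gap"])
    arm.move_straight([*c,150],200)
    return s["finger_gap"]
def insert(yw,off=(0,0)):
    b=p+uy*yw+ux*off[0]+uy*off[1]
    arm.movep([*b,225],[180,0,98.45]);f0=np.mean([F() for _ in range(3)],0)
    arm.move_straight([*b,152],150)
    spiral=[(0,0)]+[(r*cos(t),r*sin(t)) for r in(.8,1.5,2.2) for t in np.arange(0,6.2,pi/4)]
    k=0;z=148
    while z>=119.5:
        q=b+ux*spiral[k][0]+uy*spiral[k][1]
        arm.move_straight([*q,z],40);f=F()-f0
        if f[2]>5:
            print("contact z",T(),f)
            if z<122:break
            k+=1
            if k>=len(spiral):print("FAILED");return False
            arm.move_straight([*q,z+3],60);z=max(z,z);continue
        z-=3 if z>124 else 1
    s=arm.sense();print("end",s["tool_pos"],F()-f0,s["finger_gap"],s["time_s"])
    arm.open();arm.move_straight([*b,190],150);return True
E
python3 - <<'E'
from v import *
arm.open();arm.move_straight([*p,240],150)
y=radians(8.45);arm.movep([585-135*cos(y),20-135*sin(y),250],[180,0,8.45]);P,im=shot("wrist","c_deck2")
we=[]
for k in(70,35,0,-35,-70):
    c,r=circ(im,px(P,[*(p+uy*k),105]),20,"dark");we.append(w(P,c,105));print(k,r,we[-1])
print(fit2([(0,k) for k in(70,35,0,-35,-70)],we))
if pick([512.7,-416.8])>20:insert(-70)
shot("wrist","c_v1");print(arm.sense()["time_s"])
i=cv2.imread("pics/c_deck2.png")[0:200,150:500];j=cv2.imread("pics/c_v1.png")[0:230,150:500]
cv2.imwrite("pics/m2.png",np.vstack([cv2.resize(i,(480,275)),cv2.resize(j,(480,315))]))
E
```

```text
70 19.138107299804688 [569.36  97.71 105.  ]
35 19.09535026550293 [574.56  62.92 105.  ]
0 19.203222274780273 [579.9   27.77 105.  ]
-35 19.07390594482422 [585.04  -6.97 105.  ]
-70 18.972896575927734 [590.17 -41.44 105.  ]
(8.509056933118877, array([579.81,  28.  ]), array([[-0.09,  0.48],
       [-0.07,  0.31],
       [ 0.1 , -0.23],
       [ 0.06, -0.36],
       [ 0.  , -0.21]]))
gap 28.621211250323473
end [589.47 -41.16 119.97] [ 0.23 -0.13  0.59] 28.61578793234195 37.175
38.8833
```

View pics/m2.png

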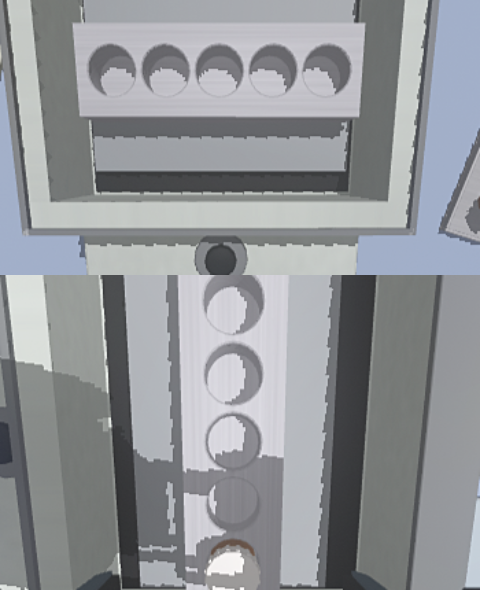

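The block sits flush in the chamber and the first vial is in the end well. Now the other three.

Run:
```python
from v import *
for c,k in(([515.6,-368.0],-35),([523.2,-321.4],0),([528.3,-230.3],35)):
    if pick(c)<20 or not insert(k):print("problem",c);break
y=radians(8.45)
arm.move_straight([*(p+uy*35),250],200)
arm.movep([585-135*cos(y),20-135*sin(y),250],[180,0,8.45]);arm.dwell(.3);P,im=shot("wrist","c_deck3")
for k in(35,0,-35,-70):
    c,r=circ(im,px(P,[*(p+uy*k),133]),22,"white");print(k,r,w(P,c,133),p+uy*k)
arm.movep([480,340,300],[180,0,0]);arm.dwell(.4);P,im=shot("wrist","w_lid2");print(T())
import pickle
m=arm.masks_of("wrist","lid")[0];g=arm.mark_of("wrist","lid_grip")[0];o=arm.mark_of("wrist","lid")[0]
print(m["p"],w(P,g["at"],28),w(P,o["at"],0));pickle.dump((P,m["region"]),open("lid.pkl","wb"));print(arm.sense()["time_s"])
i=cv2.imread("pics/c_deck3.png")[0:200,150:500];j=cv2.imread("pics/w_lid2.png")[0:230,150:500]
cv2.imwrite("pics/m3.png",np.vstack([cv2.resize(i,(480,275)),cv2.resize(j,(480,315))]))
```

```text
gap 28.40001850674731
end [584.3   -6.51 119.97] [-0.03  0.01 -0.96] 28.702138291011313 47.9417
gap 28.406737506241463
end [579.19  28.11 119.97] [0.25 0.86 1.5 ] 28.464070276217498 58.575
gap 28.68955453630341
end [574.    62.63 119.89] [-1.22  2.97  3.74] 28.56620213490262 68.825
35 4.756599426269531 [570.74  74.98 133.  ] [574.06  62.72]
0 19.86130142211914 [579.97  25.53 133.  ] [579.2  28.1]
-35 19.835678100585938 [584.1   -6.91 133.  ] [584.34  -6.52]
-70 20.27360725402832 [589.48 -42.04 133.  ] [589.49 -41.14]
[480.13 339.68 300.06]
0.65 [575.57 370.99  28.  ] [572.23 378.92   0.  ]
74.4917
```

View pics/m3.png

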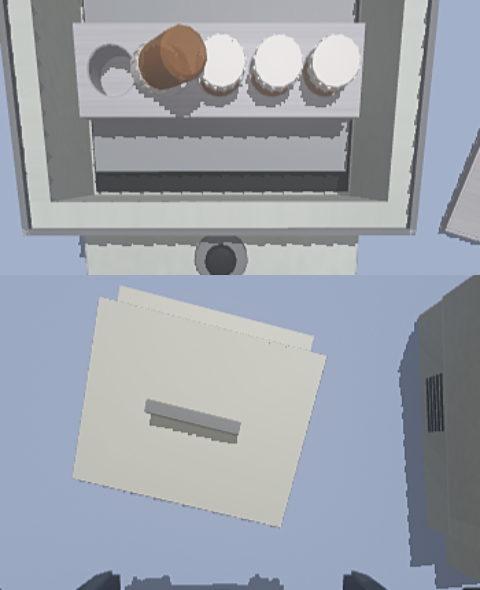

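The fourth vial has toppled. It lies near the +35 well with its brown base facing up-right at zoom (185,53) and its cap at (145,75). The other three are upright. The lid has also been knocked about 30 mm. I'll look closer.

Run:
```python
from v import *
import pickle
c=p+uy*35
# view from -y side (camera at tool +x = +y dir), and from front, close
q=c-uy*115
arm.movep([*q,230],[180,0,98.45]);arm.dwell(.3);P1,i1=shot("wrist","k1")
q=c-ux*120
arm.movep([*q,200],[180,0,8.45]);arm.dwell(.3);P2,i2=shot("wrist","k2")
P3,i3=shot("scene","k3");P4,i4=shot("side","k4")
pickle.dump((P1,P2,P3,P4),open("k.pkl","wb"))
def crop(P,im,h,X=None):
    r,cc=px(P,[*c,120]).astype(int);r0=max(r-h,0);c0=max(cc-h,0);print(r0,c0,2*h);return cv2.resize(im[r0:r0+2*h,c0:c0+2*h,::-1],(300,300),interpolation=cv2.INTER_CUBIC)
cv2.imwrite("pics/m4.png",np.vstack([np.hstack([crop(P1,i1,60),crop(P2,i2,60)]),np.hstack([crop(P3,i3,30),crop(P4,i4,30)])]))
print(arm.sense()["time_s"])
```

```text
4 258 120
0 259 120
152 314 60
164 261 60
78.9083
```

View pics/m4.png

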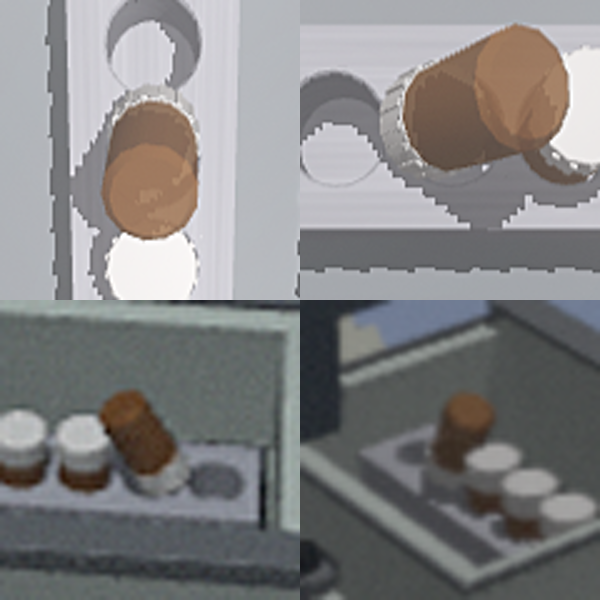

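The zooms show the vial is cap-down at the +35 well, its base leaning towards −y against the middle vial. It most likely struck the shaker wall in transit, because my lift at the tray was too low. I'll fit its pose from two views. Then I'll plan to stand it upright on the console top, with the tool near horizontal, and regrasp it from above.

```bash
cat > fitv.py <<'E'
from v import *
import pickle
from scipy.optimize import minimize
from scipy.spatial.transform import Rotation as Ro
uz=np.array([0,0,1.]);UX=np.array([*ux,0]);UY=np.array([*uy,0])
def rpy(zt,yt):
    zt=zt/np.linalg.norm(zt);yt=yt-zt*(yt@zt);yt/=np.linalg.norm(yt)
    return Ro.from_matrix(np.c_[np.cross(yt,zt),yt,zt]).as_euler("xyz",degrees=True)
E
python3 - <<'E'
from fitv import *
P1,P2,_,_=pickle.load(open("k.pkl","rb"))
ms=[]
for n,P in(("k1",P1),("k2",P2)):
    im=cv2.imread(f"pics/{n}.png").astype(int);m=((im[:,:,2]-im[:,:,0])>30).astype(np.uint8)
    r,c=px(P,[*(p+uy*28),135]).astype(int);k=np.zeros_like(m);k[max(r-60,0):r+60,c-60:c+60]=1;m*=k
    m=cv2.morphologyEx(m,cv2.MORPH_OPEN,np.ones((3,3),np.uint8))
    _,l,st,_=cv2.connectedComponentsWithStats(m);m=(l==1+np.argmax(st[1:,4])).astype(np.uint8);ms.append((m,P));print(n,m.sum())
def sil(v,P):
    B=np.array([*p,0])+v[0]*UX+v[1]*UY+v[2]*uz
    d=np.array([sin(v[3]),sin(v[4])]);D=d[0]*UX+d[1]*UY-sqrt(max(1-d@d,1e-6))*uz
    e1=np.cross(D,UX);e1/=np.linalg.norm(e1);e2=np.cross(D,e1)
    pts=[px(P,B+D*s+14*(cos(t)*e1+sin(t)*e2))[::-1] for s in(0,41) for t in np.linspace(0,2*pi,24)]
    h=cv2.convexHull(np.array(pts,np.float32));m=np.zeros((400,640),np.uint8)
    cv2.fillConvexPoly(m,np.round(h*16).astype(np.int32),1,shift=4);return m
def cost(v):
    return sum((sil(v,P)!=m).sum()/m.sum() for m,P in ms)
best=min((minimize(cost,[0,y,z,0,s],method="Nelder-Mead",options=dict(initial_simplex=np.array([[0,y,z,0,s]]+[[0+4*(i==0),y+4*(i==1),z+4*(i==2),.1*(i==3),s+.15*(i==4)] for i in range(5)]),maxiter=400)) for y in(5,15) for z in(145,155) for s in(.5,.8)),key=lambda r:r.fun)
v=best.x;print(v,best.fun,"tilt deg",np.degrees(v[3:]));np.save("vial.npy",v)
d=np.array([sin(v[3]),sin(v[4])]);D=d[0]*UX+d[1]*UY-sqrt(1-d@d)*uz
B=np.array([*p,0])+v[0]*UX+v[1]*UY+v[2]*uz
print("base",B,"captop(shaker yz)",v[1]+56*d[1],v[2]-56*sqrt(1-d@d))
for tau in(30,40,45,50):
    t=radians(tau);zt=-sin(t)*UY-cos(t)*uz;G=B+25*D-1*zt
    print("grasp",tau,G,"angle base/tool",np.degrees(np.arccos(-D@zt)),[arm.ik(G,rpy(zt,s*UX)) for s in(1,-1)])
# placing: x_t up, tool horizontal heading
C=np.array([*p,0])-128*UX
for hd,nm,yo in((-UY,"from left",75),(UY,"from right",-75),(UX,"front L",65),(UX,"front R",-65)):
  for el in(0,10):
    zt=hd*cos(radians(el))+uz*sin(radians(el));yt=np.cross(zt,uz)  # x_t=y×z up
    print(nm,el,arm.ik(C+yo*UY+uz*120,rpy(zt,yt)),(np.cross(yt,zt))[2])
E
```

```text
k1 1662
k2 2333
[ -0.61  19.31 148.98   0.06   0.41] 0.3120873894826646 tilt deg [ 3.64 23.75]
base [575.76  47.11 148.98] captop(shaker yz) 41.866907815223314 97.84473882653593
grasp 30 [575.77  57.8  127.02] angle base/tool 126.11026164695276 [array([ 20.62,  26.66,  98.09, -32.35,  65.98,  28.44]), None]
grasp 40 [575.75  57.94 126.92] angle base/tool 116.13798563897424 [array([ 24.96,  29.69,  98.29, -40.71,  70.89,  36.89]), array([  24.96,   29.69,   98.29,  -40.71,   70.89, -143.11])]
grasp 45 [575.74  58.   126.86] angle base/tool 111.15003663443196 [array([ 26.86,  31.47,  98.37, -44.36,  73.65,  40.6 ]), array([  26.86,   31.47,   98.37,  -44.36,   73.65, -139.4 ])]
grasp 50 [575.74  58.06 126.79] angle base/tool 106.16129946238708 [array([ 28.56,  33.41,  98.43, -47.7 ,  76.55,  44.  ]), array([  28.56,   33.41,   98.43,  -47.7 ,   76.55, -136.  ])]
from left 0 [  44.85   49.85  110.85  -55.17  101.31 -105.74] 1.0
from left 10 [  44.44   55.66  110.58  -56.83  107.84 -101.66] 0.969846310392954
from right 0 [-38.26  52.54  99.54  46.83 109.93 -70.03] 1.0
from right 10 [-37.96  57.65  99.43  49.05 115.96 -72.62] 0.969846310392954
front L 0 None 1.0
front L 10 None 0.969846310392954
front R 0 None 1.0
front R 10 None 0.969846310392954<sys>:0: UserWarning: Gimbal lock detected. Setting third angle to zero since it is not possible to uniquely determine all angles.
```

```bash
cat >> fitv.py <<'E'
def sil(v,P):
    B=np.array([*p,0])+v[0]*UX+v[1]*UY+v[2]*uz
    d=np.array([sin(v[3]),sin(v[4])]);D=d[0]*UX+d[1]*UY-sqrt(max(1-d@d,1e-6))*uz
    e1=np.cross(D,UX);e1/=np.linalg.norm(e1);e2=np.cross(D,e1)
    pts=[px(P,B+D*s+14*(cos(t)*e1+sin(t)*e2))[::-1] for s in(0,41) for t in np.linspace(0,2*pi,24)]
    h=cv2.convexHull(np.array(pts,np.float32));m=np.zeros((400,640),np.uint8)
    cv2.fillConvexPoly(m,np.round(h*16).astype(np.int32),1,shift=4);return m
E
python3 - <<'E'
from fitv import *
P1,P2,_,_=pickle.load(open("k.pkl","rb"));ms=[]
for n,P in(("k1",P1),("k2",P2)):
    im=cv2.GaussianBlur(cv2.imread(f"pics/{n}.png"),(3,3),0).astype(float);m=((im[:,:,2]>1.35*im[:,:,0])).astype(np.uint8)
    r,c=px(P,[*(p+uy*28),135]).astype(int);k=np.zeros_like(m);k[max(r-60,0):r+60,c-60:c+60]=1;m*=k
    m=cv2.morphologyEx(m,cv2.MORPH_OPEN,np.ones((5,5),np.uint8))
    _,l,st,_=cv2.connectedComponentsWithStats(m);m=(l==1+np.argmax(st[1:,4])).astype(np.uint8);ms.append((m,P));print(n,m.sum(),st[1:,4])
cost=lambda v:sum((sil(v,P)!=m).sum()/m.sum() for m,P in ms)
def run(s0):
    s0=np.array(s0,float);return minimize(cost,s0,method="Nelder-Mead",options=dict(initial_simplex=np.vstack([s0,s0+np.diag([4,4,4,.1,.15])]),maxiter=500))
best=min((run([0,y,z,0,s]) for y in(0,8,16,24) for z in(145,152,160) for s in(.4,.7,1)),key=lambda r:r.fun)
v=best.x;print(v,best.fun,np.degrees(v[3:]));np.save("vial.npy",v)
# triangulated base centre
A=[];b=[]
for P,rc in((P1,[80,318]),(P2,[34.8,347.8])):
    c=-P["R"].T@P["t"];d=w(P,rc,100)-c;d/=np.linalg.norm(d);M=np.eye(3)-np.outer(d,d);A.append(M);b.append(M@c)
X=np.linalg.solve(sum(A),sum(b));e=X-np.array([*p,0]);print("base tri",e@UX,e@UY,e[2])
o=[]
for n,(m,P) in zip(("k1","k2"),ms):
    im=cv2.imread(f"pics/{n}.png");cs,_=cv2.findContours(sil(v,P),0,1);cv2.drawContours(im,cs,-1,(0,255,0),1)
    r,c=px(P,[*(p+uy*28),135]).astype(int);r0=max(r-60,0);o.append(cv2.resize(im[r0:r0+120,c-60:c+60],(390,390)))
cv2.imwrite("pics/m5.png",np.hstack(o))
E
```

```text
k1 1631 [1631]
k2 2482 [2482]
[ -0.97  19.82 150.78   0.05   0.39] 0.21697213190644005 [ 2.92 22.39]
base tri -0.7734255856101754 18.48463203844417 153.50599061449742
```

View pics/m5.png

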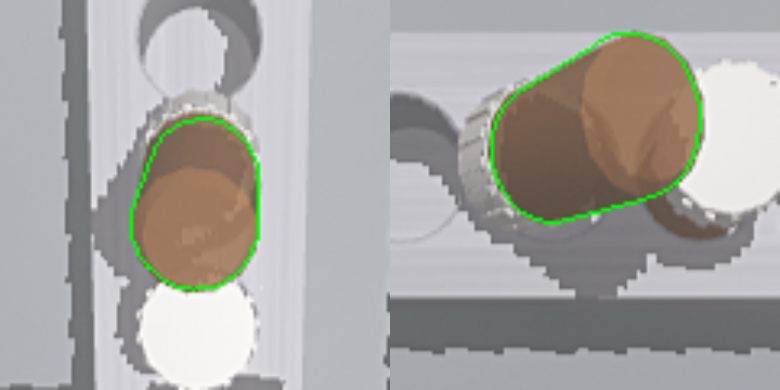

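The fit is good, to about 1–2 mm: the base is at shaker (−1, 19.5, 152), tilted about 23°. Opening the fingers on the console would hit the chamber wall, so instead I'll do this:
1. Take the vial out and lay it flat in the empty tray.
2. Turn the open fingers round it and regrip.
3. Stand it up and regrasp it from above.

First I'll check IK for each pose.

```bash
cat >> fitv.py <<'E'
TAU=45
def dz(hv,ang): # tool pointing down tilted by ang(deg) toward horizontal unit hv
    t=radians(ang);return sin(t)*hv-cos(t)*uz
b0=np.array([*p,0])-1*UX+19.5*UY+152*uz;D0=np.array([0,0,0])+sin(radians(23))*UY-cos(radians(23))*uz
zg=dz(-UY,TAU);G=b0+25*D0-1*zg;Rg=rpy(zg,UX);angbt=degrees(acos(-D0@zg))
H=np.array([-sin(radians(-6)),cos(radians(-6)),0])*-1   # base direction when laid: tray -y
L=np.array([560,-330,0.])
YT=np.cross(uz,H)                    # y_t when x_t=-H, z_t=down : y=z×x=(-uz)×(-H)
z1=dz(-H,angbt-90);R1=rpy(z1,YT);Q1=L+17.3*uz-1*z1
z2=dz(H,40);R2=rpy(z2,YT);Q2=L+17.3*uz-4.5*z2
z3=dz(-H,50);R3=rpy(z3,YT)
E
python3 - <<'E'
from fitv import *
print("angle",angbt)
for n,q,r in(("G0",G-110*zg,Rg),("G",G,Rg),("Gup",G+[0,0,130],Rg),("hi",[560,-330,250],R1),("lay",Q1,R1),("re",Q2,R2),("up",Q2+[0,0,100],R3),("stand",[560,-330,35],R3),("over",G+np.array([0,0,150]),rpy(dz(-UY,0),UX))):print(n,np.round(q,1),arm.ik(q,r))
print(T(),arm.sense()["joint_pos"])
E
```

```text
angle 112.0
G0 [562.4 134.5 207.5] [ 33.52  28.88  89.34 -39.95  85.97  36.85]
G [573.8  57.6 129.7] [ 26.9   31.14  98.5  -44.3   73.82  40.48]
Gup [573.8  57.6 259.7] [ 26.9   23.84  89.79 -42.28  85.51  29.34]
hi [ 560 -330  250] [-40.49  30.78  68.9   18.01  93.05 -35.55]
lay [ 560.  -330.4   18.2] [-40.52  40.89  85.13  19.44  68.06 -44.08]
re [ 560.3 -327.1   20.7] [-12.53  36.81 104.77 -56.75  49.79  36.05]
up [ 560.3 -327.1  120.7] [-48.04  46.44  71.36  35.16  98.86 -48.32]
stand [ 560 -330   35] [-48.2   51.52  74.03  34.62  92.57 -52.89]
over [573.8  57.6 279.7] [ 4.59 16.78 83.55  0.   79.67 -3.86]
[455.39  45.04 199.94] [  4.21   8.7  106.09   0.    65.22  85.76]
```

Run:
```python
from fitv import *
t=T();arm.move_straight([t[0],t[1],290],200)
arm.movep(G-110*zg+[0,0,60],Rg);arm.movep(G-110*zg,Rg);f0=F()
arm.move_straight(G-40*zg,120);print(F()-f0);arm.move_straight(G,40);print(T()-G,F()-f0)
arm.grab(20);s=arm.sense();print("gap",s["finger_gap"],F()-f0)
if s["finger_gap"]>20:
    arm.move_straight(G+[0,0,60],60);s=arm.sense();print("gap",s["finger_gap"],F()-f0)
    arm.move_straight(G+[0,0,150],150);s=arm.sense();print("gap",s["finger_gap"],s["time_s"])
P,im=shot("wrist","hv")
m=((im[:,:,0].astype(float)>1.35*im[:,:,2])&(im[:,:,0]>60));print("brown",np.argwhere(m).mean(0),m.sum())
shot("side","hs")
```

```text
[-0.04  0.02 -0.28]
[0.16 0.15 0.18] [-1.24 -0.02 -0.39]
gap 27.76636666227246 [ 0.71  0.58 -0.88]
gap 27.664816903714918 [ 0.19  0.71 -2.02]
gap 27.455407761196824 85.525
brown [293.23 275.44] 11290
```

Run:
```python
from fitv import *
arm.movep([L[0],L[1],290],R1);f0=np.mean([F() for _ in range(4)],0)
arm.move_straight([*Q1[:2],45],120);z=30
while z>Q1[2]-3:
    arm.move_straight([*Q1[:2],z],30);f=F()-f0
    if f[2]>2.5:break
    z-=1
print("touch",z,T(),f,Q1[2],arm.sense()["finger_gap"])
P,im=shot("side","lay_s");P2,im2=shot("wrist","lay_w")
r,c=px(P,[560,-330,20]).astype(int);print(r,c)
cv2.imwrite("pics/m6.png",np.hstack([cv2.resize(im[r-70:r+50,c-60:c+60,::-1],(390,390)),cv2.resize(im2[100:400,170:470,::-1],(390,390))]))
print(arm.sense()["time_s"])
```

```text
touch 19 [ 559.98 -330.25   19.3 ] [1.   1.25 3.61] 18.22718385456679 27.536717953614037
306 364
92.8
```

View pics/m6.png

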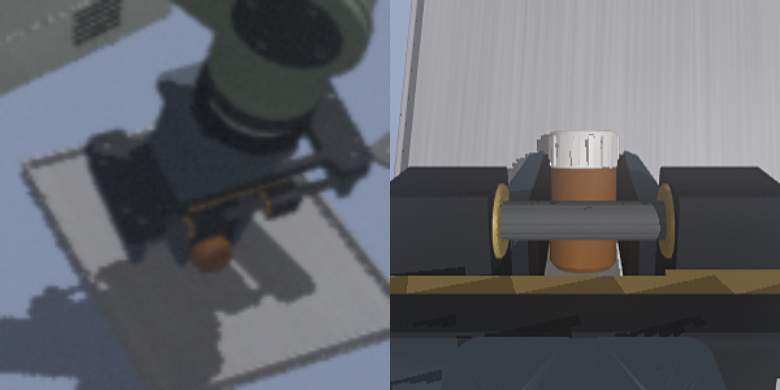

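It's lying flat, cap towards +y and base towards −y, as planned. Now I'll turn the open fingers round it and regrip.

Run:
```python
from fitv import *
arm.open();f0=F()
for a in(10,0,-10,-20,-30,-40):  # tilt toward -H positive
    zt=dz(-H,a);back=3+1.5*(-a/40 if a<0 else 0);arm.movep(L+17.8*uz-back*zt,rpy(zt,YT))
print(T(),Q2,F()-f0)
arm.grab(20);s=arm.sense();print("gap",s["finger_gap"],F()-f0)
arm.move_straight(T()+[0,0,100],100);s=arm.sense();print("gap",s["finger_gap"])
arm.movep([L[0],L[1],130],R1);arm.movep([L[0],L[1],130],R3);s=arm.sense();print("gap",s["finger_gap"],s["time_s"])
P,im=shot("side","up_s");P2,im2=shot("wrist","up_w")
r,c=px(P,[560,-330,130]).astype(int);print(r,c)
cv2.imwrite("pics/m7.png",np.hstack([cv2.resize(im[r-60:r+60,c-60:c+60,::-1],(390,390)),cv2.resize(im2[100:400,170:470,::-1],(390,390))]))
```

```text
[ 560.34 -327.78   21.34] [ 560.3  -327.12   20.75] [-0.7  -1.42  1.39]
gap 28.03946528078176 [-0.11 -0.66  0.59]
gap 28.058068471766568
gap 28.10872132018273 99.5333
268 365
```

View pics/m7.png

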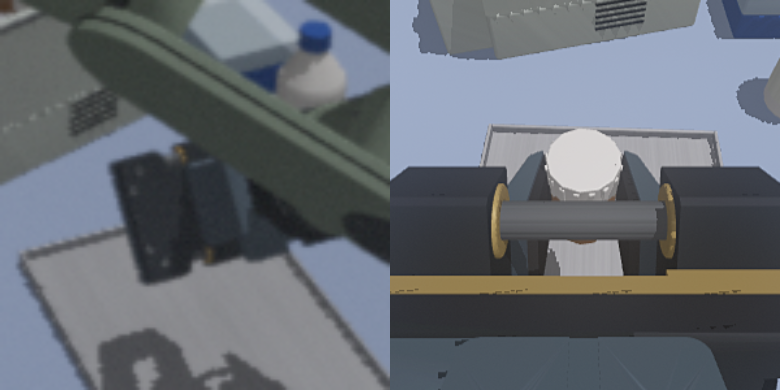

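It's upright with the cap on top. I'll stand it on the tray, back off, look, and regrasp it from above.

Run:
```python
from fitv import *
f0=np.mean([F() for _ in range(4)],0)
arm.move_straight([L[0],L[1],45],100);z=42
while z>22:
    arm.move_straight([L[0],L[1],z],30);f=F()-f0
    if f[2]>2.5:break
    z-=1
print("touch",z,T(),f);arm.dwell(.2);arm.open();arm.dwell(.2)
arm.move_straight(T()-110*z3,100)
arm.movep([475,-320,220],[180,0,-6]);arm.dwell(.3);P,im=shot("wrist","st")
d=arm.mark_of("wrist","vial4_c");print([(x["p"],w(P,x["at"],31)) for x in d[:3]])
g=px(P,[L[0],L[1],59]);c,r=circ(im,g,40,"white");print("cap",c,r,w(P,c,58),"exp r",14.5*318/(380-59))
cv2.imwrite("pics/m8.png",cv2.resize(im[max(int(c[0])-60,0):int(c[0])+60,int(c[1])-60:int(c[1])+60,::-1],(300,300)))
X=w(P,c,58)[:2]
if 13<r<19 and np.hypot(*(X-L[:2]))<40:
    pick(X,46);arm.move_straight([*X,240],200);s=arm.sense();print(s["finger_gap"])
print(s["time_s"] if 's' in dir() else arm.sense()["time_s"])
```

```text
touch 34 [ 560.03 -329.81   34.82] [-0.87 -0.56  3.7 ]
[(0.77, array([ 560.64, -325.5 ,   31.  ]))]
cap [105.1493911743164, 315.5579261779785] 15.66473388671875 [ 559.62 -325.39   58.  ] exp r 14.36448598130841
gap 28.33300406983826
28.621216179020156
112.1
```

Run:
```python
from fitv import *
insert(35)
arm.move_straight([*(p+uy*35),270],200)
y=radians(8.45);arm.movep([585-135*cos(y),20-135*sin(y),250],[180,0,8.45]);arm.dwell(.3);P,im=shot("wrist","c_deck4")
for k in(35,0,-35,-70):
    c,r=circ(im,px(P,[*(p+uy*k),133]),17,"white");print(k,r,w(P,c,133)[:2]-(p+uy*k))
arm.movep([480,370,300],[180,0,0]);arm.dwell(.4);P,im=shot("wrist","w_lid3")
m=arm.masks_of("wrist","lid")[0];pickle.dump((P,m["region"],T()),open("lid.pkl","wb"));print(m["p"],arm.sense()["time_s"])
i=cv2.imread("pics/c_deck4.png")[0:200,150:500];j=cv2.imread("pics/w_lid3.png")[0:230,150:500]
cv2.imwrite("pics/m9.png",np.vstack([cv2.resize(i,(480,275)),cv2.resize(j,(480,315))]))
```

```text
end [574.02  62.7  119.96] [0.86 0.39 1.03] 28.7383619712588 117.425
35 19.449247360229492 [-0.    0.62]
0 19.78488540649414 [-0.13  0.59]
-35 19.31756019592285 [-0.01 -0.45]
-70 19.230566024780273 [-0.17  0.67]
0.58 123.1917
```

View pics/m9.png

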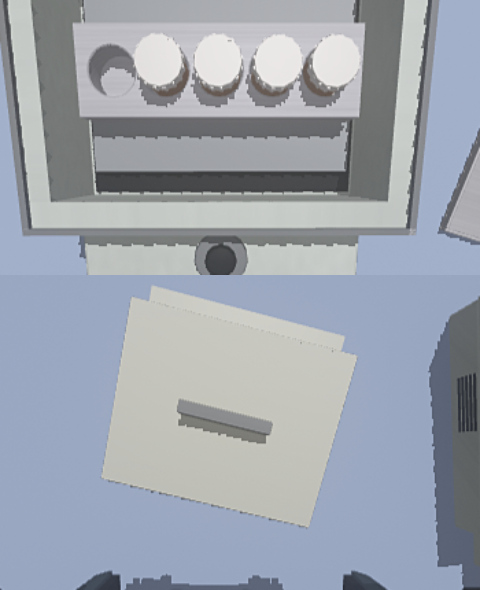

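The block and all four vials are seated. The lid is clear at corners (131,298), (356,355), (308,527) and (102,478). No views are left, so from here I'll work numerically: get the lid pose from its corners and the chamber centre from rim edge profiles in a rectified view.

Run:
```python
from fitv import *
P,reg,t=pickle.load(open("lid.pkl","rb"));g=cv2.imread("pics/w_lid3.png",0)
cs=np.array([[150+u/1.371,(v-275)/1.37] for u,v in((131,298),(356,355),(308,527),(102,478))],np.float32).reshape(-1,1,2)
cv2.cornerSubPix(g,cs,(6,6),(-1,-1),(3,50,.01));X=[w(P,c[0][::-1],6) for c in cs]
print(cs.reshape(-1,2),np.array(X));print("lid",fit2([(87.5,112),(87.5,-112),(-87.5,-112),(-87.5,112)],X))
rb=np.array([[150+u/1.371,(v-275)/1.37] for u,v in((178,402),(272,430))]);print("rib top",[w(P,c[::-1],38) for c in rb])
d=arm.mark_of("wrist","lid_grip")[0];print(d["p"],w(P,d["at"],28))
arm.movep([*(p-105*ux),370],[180,0,8.45]);arm.dwell(.4);P,im=shot("wrist","rim")
pickle.dump(P,open("rim.pkl","wb"))
for q,z in(("ledge",152),("start_top",106),("deck",69)):
    for d in arm.mark_of("wrist",q)[:2]:
        e=w(P,d["at"],z)[:2]-p;print(q,round(d["p"],2),e@ux,e@uy)
gray=cv2.cvtColor(im,cv2.COLOR_RGB2GRAY)
def rect(z,xs,ys):
    Xs,Ys=np.meshgrid(xs,ys,indexing="ij");Q=np.stack([p[0]+Xs*ux[0]+Ys*uy[0],p[1]+Xs*ux[1]+Ys*uy[1],np.full_like(Xs,z)],-1)
    c=Q@P["R"].T+P["t"];return cv2.remap(gray,(P["cx"]+P["fx"]*c[...,0]/c[...,2]).astype(np.float32),(P["cy"]+P["fy"]*c[...,1]/c[...,2]).astype(np.float32),cv2.INTER_LINEAR)
def edges(prof,ax,n):
    gr=np.gradient(cv2.GaussianBlur(prof.reshape(-1,1).astype(np.float32),(1,7),0).ravel());o=[]
    for k in range(1,len(gr)-1):
        if abs(gr[k])>abs(gr[k-1]) and abs(gr[k])>=abs(gr[k+1]) and abs(gr[k])>2:o.append((round(ax[k],1),round(float(gr[k]),1)))
    print(n,o)
for z in(143,148):
    x=np.arange(-125,-60,.5);edges(rect(z,x,np.arange(-80,-30,1.)).mean(1),x,f"front z{z}")
x=np.arange(60,115,.5);edges(rect(158,x,np.arange(-80,80,1.)).mean(1),x,"rear z158")
for z in(143,148):
    for lo,hi in((-130,-90),(90,130)):
        y=np.arange(lo,hi,.5);edges(rect(z,np.arange(-70,-20,1.),y).mean(0),y,f"side z{z}")
print(arm.sense()["time_s"])
```

```text
[[245.45  15.66]
 [409.63  58.86]
 [372.86 183.55]
 [225.06 148.06]] [[683.2  464.56   6.  ]
 [631.26 249.09   6.  ]
 [462.98 291.28   6.  ]
 [514.32 503.01   6.  ]]
lid (-13.53736043325496, array([572.94, 376.99]), array([[-1.03, -0.83],
       [-0.53,  1.48],
       [ 1.32,  2.7 ],
       [ 0.24, -3.35]]))
rib top [array([585.83, 419.34,  38.  ]), array([560.79, 331.94,  38.  ])]
0.91 [572.67 375.59  28.  ]
ledge 0.67 85.85307410007314 -1.6756506705105707
start_top 0.61 -124.21271244608653 0.7312858043790198
deck 0.32 36.59869543868426 300.98781279753615
front z143 [(np.float64(-107.0), -14.8), (np.float64(-102.0), 2.3), (np.float64(-97.0), 15.3), (np.float64(-81.0), -15.8), (np.float64(-74.0), 7.0), (np.float64(-71.5), -23.3)]
front z148 [(np.float64(-106.5), -15.4), (np.float64(-101.0), 2.2), (np.float64(-96.5), 15.7), (np.float64(-80.5), -15.8), (np.float64(-73.5), 6.9), (np.float64(-71.0), -23.5)]
rear z158 [(np.float64(62.0), -2.6), (np.float64(80.5), -6.0), (np.float64(83.0), 13.5), (np.float64(89.0), -29.7)]
side z143 [(np.float64(-121.5), -8.1), (np.float64(-118.0), -11.2), (np.float64(-115.5), 24.0), (np.float64(-103.0), -20.9)]
side z143 [(np.float64(102.5), 19.4), (np.float64(115.5), -24.1), (np.float64(117.5), 7.8), (np.float64(121.0), 8.7)]
side z148 [(np.float64(-120.0), -8.2), (np.float64(-116.5), -11.1), (np.float64(-114.0), 24.0), (np.float64(-101.5), -21.1)]
side z148 [(np.float64(101.5), 19.7), (np.float64(114.0), -24.1), (np.float64(116.0), 7.6), (np.float64(119.5), 8.9)]
125.2083
```

The chamber centre comes out cleanly: platform centre +4.0 mm in x and −0.2 mm in y. The rim, the stop and the ledge edge at 83 all agree. The lid is at (573, 376), yaw −13.6°. Grasping the lid now.

```bash
cat >> fitv.py <<'E'
C=np.array([*p,0])+4*UX-.2*UY
def lidpose(tipx,tipz,th,zg=19,y=0):
    "TCP position, orientation for lid tongue tip (underside) at shaker x=tipx, z=tipz, front raised by th deg"
    t=radians(th);lx=cos(t)*UX-sin(t)*uz;lz=sin(t)*UX+cos(t)*uz
    o=C+tipx*UX+y*UY+tipz*uz-101.5*lx;return o+zg*lz,rpy(-lz,lx)
E
python3 - <<'E'
from fitv import *
for a in((73,205,4.5),(73,145,4.5),(90,145,4.5),(90.5,143.5,0)):q,r=lidpose(*a);print(np.round(q,1),np.round(r,2),arm.ik(q,r) is not None)
arm.movep([573,376.2,110],[180,0,76.4]);P,im=shot("wrist")
d=arm.mark_of("wrist","lid_grip");print([(x["p"],w(P,x["at"],28)) for x in d[:2]])
f0=np.mean([F() for _ in range(3)],0)
arm.move_straight([573,376.2,40],100);arm.move_straight([573,376.2,19],40);print(T(),F()-f0)
arm.grab(40);s=arm.sense();print(s["finger_gap"],T(),F()-f0)
if 9<s["finger_gap"]<15:
    arm.move_straight([573,376.2,60],60);s=arm.sense();print(s["finger_gap"],F()-f0,s["wrist_torque"])
    arm.move_straight([573,376.2,300],200)
    q,r=lidpose(73,265,4.5);arm.movep(q,r);s=arm.sense();print(s["finger_gap"],s["wrist_torque"],s["tool_pos"]-q,s["time_s"])
E
```

```text
[556.8  24.6 231.9] [-175.5     0.     98.45] True
[556.8  24.6 171.9] [-175.5     0.     98.45] True
[573.6  27.1 171.9] [-175.5     0.     98.45] True
[572.3  26.9 162.5] [180.     0.    98.45] True
[(0.93, array([575.18, 374.73,  28.  ]))]
[573.03 376.22  18.88] [ 1.33  0.67 -1.4 ]
11.951974341276118 [573.12 376.2   19.  ] [ 0.88  0.46 -0.3 ]
11.823506721374045 [-0.38 -0.24 -3.25] [-0.04  0.02 -0.04]
11.78514011284115 [ 0.02 -0.18 -0.03] [ 0.27  0.78 -0.13] 133.2
```

Run:
```python
from fitv import *
f0=np.mean([F() for _ in range(4)],0)
def go(a,sp=40,v=True):
    q,r=lidpose(*a);arm.move_straight(q,sp,rotation=r);s=arm.sense();f=s["wrist_force"]-f0
    if v:print(a,"fx,fy,fz",np.array([f@UX,f@UY,f[2]]),"err",s["tool_pos"]-q,s["finger_gap"])
    return f
go((73,175,4.5),120);f=go((73,145,4.5),50)
ok=abs(f[2])<6
for x in(77,80,83,86,88,90):
    if not ok:break
    f=go((x,145,4.5),30);ok=np.abs(f).max()<8
if ok:
    for th,z in((3.5,144.6),(2.5,144.3),(1.5,144),(.7,143.7),(0,143.5)):
        f=go((90.3,z,th),20)
        if np.abs(f).max()>12:print("force");break
print(arm.sense()["time_s"])
```

```text
(73, 175, 4.5) fx,fy,fz [-0.93  0.19  0.67] err [0.63 0.2  0.74] 11.868123135601543
(73, 145, 4.5) fx,fy,fz [-0.5  -0.53  1.45] err [ 0.19 -0.02  0.07] 11.522444450851248
(77, 145, 4.5) fx,fy,fz [0.22 0.31 0.94] err [0.43 0.03 0.25] 11.610774575795473
(80, 145, 4.5) fx,fy,fz [-0.41 -1.11  0.68] err [ 0.23 -0.01  0.03] 12.176893216895113
(83, 145, 4.5) fx,fy,fz [-0.65 -0.71  0.81] err [ 0.19  0.03 -0.03] 11.751255802569437
(86, 145, 4.5) fx,fy,fz [-0.43 -0.43  0.19] err [ 0.2   0.05 -0.01] 11.853122154293198
(88, 145, 4.5) fx,fy,fz [-0.39  0.2   0.57] err [ 0.11  0.01 -0.01] 11.744378581672736
(90, 145, 4.5) fx,fy,fz [ 0.81 -0.78 -0.05] err [0.13 0.01 0.  ] 12.061935414156691
(90.3, 144.6, 3.5) fx,fy,fz [-0.58  0.6   0.51] err [-0.42 -0.02 -0.05] 11.61371003725229
(90.3, 144.3, 2.5) fx,fy,fz [-0.04 -0.99 -0.06] err [-0.3  -0.02  0.04] 11.739288488048782
(90.3, 144, 1.5) fx,fy,fz [-0.35  0.31  1.34] err [-0.24 -0.05  0.02] 11.980886559277716
(90.3, 143.7, 0.7) fx,fy,fz [-1.25  0.09 -0.16] err [-0.17 -0.02 -0.  ] 11.729904242597415
(90.3, 143.5, 0) fx,fy,fz [-0.13  0.84 -0.51] err [-0.18 -0.03 -0.01] 12.116569765754015
137.6583
```

Run:
```python
from fitv import *
f0=np.mean([F() for _ in range(4)],0)
for z in(143.2,142.9,142.6,142.3):
    q,r=lidpose(90.3,z,0);arm.move_straight(q,10,rotation=r);f=F()-f0;print(z,f,T()[2]-19)
    if f[2]>4:break
arm.open();t=T();arm.move_straight([t[0],t[1],260],150)
arm.movep([*(C[:2]-100*ux),370],[180,0,8.45]);arm.dwell(.4);P,im=shot("wrist","rim2")
for q,z in(("lid_grip",171),("lid",143)):
    for d in arm.mark_of("wrist",q)[:1]:e=w(P,d["at"],z)-C;print(q,round(d["p"],2),e@UX,e@UY)
gray=cv2.cvtColor(im,cv2.COLOR_RGB2GRAY)
def prof(z,xs,ys,ax):
    Xs,Ys=np.meshgrid(xs,ys,indexing="ij");Q=C+Xs[...,None]*UX+Ys[...,None]*UY+z*uz;c=Q@P["R"].T+P["t"]
    m=cv2.remap(gray,(P["cx"]+P["fx"]*c[...,0]/c[...,2]).astype(np.float32),(P["cy"]+P["fy"]*c[...,1]/c[...,2]).astype(np.float32),cv2.INTER_LINEAR).mean(1-ax)
    g=np.gradient(cv2.GaussianBlur(m.reshape(-1,1),(1,7),0).ravel());A=xs if ax==0 else ys
    return [(float(A[k]),round(float(g[k]),1)) for k in range(1,len(g)-1) if abs(g[k])>1.5 and abs(g[k])>abs(g[k-1]) and abs(g[k])>=abs(g[k+1])]
for y0,y1 in((-100,-60),(60,100)):
    print("front",y0,prof(149,np.arange(-115,-80,.5),np.arange(y0,y1,1.),0));print("rear",y0,prof(149,np.arange(60,100,.5),np.arange(y0,y1,1.),0))
for lo,hi in((-125,-100),(100,125)):
    for a,b in((-70,-40),(30,60)):print("side",lo,a,prof(149,np.arange(a,b,1.),np.arange(lo,hi,.5),1))
print(arm.sense()["time_s"])
```

```text
143.2 [-0.41 -0.63  1.39] 143.19647776173704
142.9 [ 0.62 -1.98  1.27] 142.979411714465
142.6 [-0.25 -1.    4.46] 142.94373605747487
lid_grip 0.75 -54.40506260607951 -237.59781101904449
lid 0.75 -12.094822242317319 -1.4160566168814526
front -100 [(-109.0, -9.0), (-102.5, -2.2), (-99.5, 10.3), (-97.5, 5.4)]
rear -100 [(75.5, -18.9), (79.5, -6.5), (81.5, 10.5), (96.5, -29.6)]
front 60 [(-109.5, -9.0), (-105.0, 3.5), (-100.0, 8.6), (-97.5, 5.3)]
rear 60 [(75.5, -18.8), (79.5, -6.9), (81.5, 10.0), (97.0, -28.5)]
side -125 -70 [(-119.5, -7.9), (-116.0, -9.8), (-113.5, 21.7)]
side -125 30 [(-119.5, -6.8), (-115.5, -11.6), (-113.5, 24.8)]
side 100 -70 [(114.0, -21.3), (116.0, 7.6), (119.5, 8.6)]
side 100 30 [(114.0, -22.9), (116.0, 8.2), (119.5, 8.2)]
142.4
```

The lid is flat at z≈143. Its rear edge is at x≈75.5 on both sides, so the tongue tip (~89.5) is well under the ledge (79). Next, the start button.

Run:
```python
from fitv import *
b=(C-129.2*UX+.7*UY)[:2];print(b)
arm.movep([*b,200],[180,0,8.45]);arm.grab(10);arm.dwell(.2);f0=np.mean([F() for _ in range(4)],0)
arm.move_straight([*b,126],100);z=124;f=[0,0,0]
while z>98:
    arm.move_straight([*b,z],20);f=F()-f0
    if f[2]>1 or z<118:print(z,round(T()[2]-8,2),f)
    if f[2]>14:break
    z-=1
arm.dwell(.3);print(T()[2]-8,F()-f0);arm.move_straight([*b,200],100);print(arm.sense()["time_s"])
```

```text
[455.29  10.2 ]
124 116.48 [-2.15  0.08  5.38]
123 116.15 [-4.58  0.24 12.  ]
122 116.02 [-5.73  0.53 16.96]
116.03627594025065 [-7.09 -0.37 17.99]
147.5667
```

Run:
```python
from fitv import *
V=pickle.load(open("v.pkl","rb"));S=arm.camera_params("side")
im=arm.capture("side");d=arm.mark_of("side","start_top");print([(x["p"],x["at"]) for x in d[:2]])
A=[];B=[]
for P,rc in((V["c_deck"],[188.875,303.75]),(S,d[0]["at"] if d else [210.5,259.1])):
    c=-P["R"].T@P["t"];v=w(P,rc,100)-c;v/=np.linalg.norm(v);M=np.eye(3)-np.outer(v,v);A.append(M);B.append(M@c)
X=np.linalg.solve(sum(A),sum(B));e=X-C;print("button",X,e@UX,e@UY)
b=(C-130*UX+.7*UY)[:2]
f0=np.mean([F() for _ in range(4)],0);arm.move_straight([*b,136],100);z=134
while z>120:
    arm.move_straight([*b,z],20);f=np.mean([F() for _ in range(3)],0)-f0;print(z-8,round(T()[2]-8,2),f)
    if f[2]>10:break
    z-=1
arm.move_straight([*b,200],100);print(arm.sense()["time_s"])
```

```text
[(0.49, [208.9, 258.8]), (0.23, [179.4, 320.8])]
button [458.    11.13 134.42] -126.3783116075814 1.222016601722883
126 126.34 [-0.36 -1.3   0.1 ]
125 125.06 [-1.47 -0.19 -0.4 ]
124 123.94 [-0.27 -0.23  0.16]
123 122.9 [-0.04  0.15 -0.59]
122 122.16 [-1.24 -0.63  1.29]
121 121.11 [-0.38 -0.11  2.41]
120 120.08 [-0.42 -0.4   2.5 ]
119 119.08 [ 0.26 -0.05  3.13]
118 118.1 [ 0.08 -0.12  3.55]
117 117.06 [ 0.14 -1.13  5.35]
116 116.25 [-0.41 -0.15  6.25]
115 116.13 [-2.12 -0.28 12.81]
152.375
```

The force curve is the spring, about 1 N at 122 rising to 6 N at 116.1, then a hard stop. That makes 6 mm of travel, fully pressed and released. I'll do one last check of the lid and bystanders, then hand in.

Run:
```python
from fitv import *
arm.movep([*(C[:2]-100*ux),370],[180,0,8.45]);arm.dwell(.3);P,im=shot("wrist","fin")
a=cv2.imread("pics/rim2.png",0).astype(int);b=cv2.cvtColor(im,cv2.COLOR_RGB2GRAY).astype(int);print("diff since lid shut",(abs(a-b)[:210]>40).sum())
Q,im=shot("scene","fin_s");S=cv2.imread("pics/scene0.png").astype(int)
for n,(r,c) in dict(spray=(235,229),tip=(260,284),seal=(272,339)).items():
    print(n,(abs(S[r-14:r+14,c-14:c+14]-im[r-14:r+14,c-14:c+14,::-1]).max(2)>60).mean())
print(arm.hand_in(),arm.sense()["time_s"])
```

```text
diff since lid shut 2443
spray 0.0
tip 0.0
seal 0.0
the job is handed in; nothing more can be done
the job is handed in; nothing more can be done
```

The job is handed in: block seated, all four vials in their own wells, lid hooked and flat, and the start button pressed fully down and released; the bystanders had not moved. One vial toppled on the way and was re-stood upright. The last wrist picture differed from the earlier lid-shut one by 2443 pixels, and I handed in without looking into why.

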